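# Show the boxed clay turtle to the camera

### The arm

A 6-joint arm with a two-finger parallel gripper is mounted at the origin on the work surface. World frame = base frame: x ahead of the robot, y to its left, z up, the work surface at z = 0. Lengths are in m, angles in degrees, forces in N, time in s.
With the tool pointing down it reaches from about 0.4 to 0.825 m from the base axis. Payload 7 kg.
Tool frame: the origin (TCP) lies at the very end of the fingers, on their centre line; the grasp point (between the pads) lies 19 mm behind it; z points along the fingers, y is the line along which they close (so a half turn about z gives the same grasp; the last joint's range is limited). The gripper opens to 88 mm and grips with 3 to 60 N. Pads are 19 mm wide; open, the fingers measure 130 mm over their backs; the gripper's body (78 mm by 193 mm) begins 47 mm behind the grasp point.
Start: joints at [88.241, 20.546, 0.682, 0, -70.136, -16.507], TCP at [0.212, 0.641, 0.227] pointing down, gripper open.
Joint ranges: [-176.03, 176.03], [-82.01, 121.73], [-58.28, 71.71], [-173.87, 95.51], [-174.79, -0.11], [-173.66, 173.66]. Speed limits (degrees/s): [136.94, 136.94, 172.46, 180, 180, 180].

### API

Orientations are given as [roll, pitch, yaw] about the fixed x, y, z axes, in that order (R = Rz(yaw) Ry(pitch) Rx(roll)).
In Python, from plant import r gives the robot as it stands. The module is installed in compiled form; this text tells all that it offers.
- The arm moves only by the tool jog_arm, never from a script. Its arguments are lists of equal length, an entry for each row: "travel": the shift along the tool's x, y, z each as a share of 50 cm, from -1 to 1, a list of three; "dr": the turn, a rotation vector about the tool's x, y, z each as a share of 360 degrees, from -1 to 1, a list of three; "claw": the opening, from 0 (shut) to 1 (fully open). A call has exactly 10 rows; each row is the pose to reach, as a shift and turn from the pose commanded when the call began, along the tool's axes at that moment, turning the shorter way round; what a row does not reach only later rows make up. A row lasts 1/8 s, in which the tool goes at most 62.5 mm and 10.7 degrees, less where a joint would pass 70% of its speed; a pose out of reach is approached as far as the arm can. A call with a number of a shift or a turn outside -1 to 1 is refused whole. A call with a gripper value outside its range is refused whole. The fingers move at their own pace and stop on an object; "newtons" is the grip in N (left out, the last holds). Time passes only in rows, so rows that repeat a pose let the fingers close, or fill a call up. It gives the time, the measured TCP pose, the force, the opening and the grip force at its end, in the units of the state.
- r.get_state(): the state, without advancing time (a new reading comes with each control period).
- r.capture(name): name is "side" or "top" or "wrist"; returns a dict with "pixels" (480x640x3 uint8, red, green, blue), "range_z" (480x640 float32, m along the optical axis (not along the pixel's ray), 0 where there is no reading), "fx", "fy", "cx", "cy" (pixels), "position" and "attitude" of the camera in the world; the wrist camera has in their place "hand_eye" (4x4, takes a point from camera to tool coordinates, whose origin is the TCP and whose axes are the flange's). Camera axes: x right, y up, looking along -z (the intrinsics and any distortion apply to the point x, -y, -z); pixel columns grow to the right and rows downward; lengths in m; the calibration is good to about 2 mm. A picture is of the moment at which its call begins: read the wrist's pose just before it.
- r.close_job(): hands the job in; it is judged then, once.
Trained networks look in the newest picture that a camera, given by its name, has taken for a name from the list of things; names that differ only in an ending like _2 or _b are one class to them, and where a whole thing is asked for, a point or a joint stands for the part that bears it (a point fixed in the world has none). Each returns a list of dicts, best first, with "conf" (0 to 1); they miss things now and then, are a little off and sometimes report something else, mostly with a low value. They report only what shows in the picture. A call takes as long as a camera call.
- r.boxes_of(name, camera): "extent" ([left, top, right, bottom] in pixels, round what is visible of it).
- r.regions_of(name, camera): "pixels" (480x640 bool, what is visible of it) and "extent" ([left, top, right, bottom] in pixels, round what is visible of it).
- r.tip_of(name, camera): "at" ([column, row] in pixels: a listed point, or the origin of a listed thing).
The state is a dict: "time_s": time; "joints": joint angles; "qd": joint speeds; "joint_torque": joint torques, N m; "tcp_pos": TCP position; "eef_rot": TCP orientation; "contact_force": force on the tool from outside, world axes, zero at the start; "moment": the same for the moment, N m; "gripper_width": finger opening in m; "gripper_force": force on a finger pad.
Only numpy, scipy, OpenCV 4.12 (cv2) and the standard library are available. Lean on these libraries where they do the work, as an engineer would, in place of code of your own. Each camera call takes 0.05 s, during which the arm holds its last target. There are 200 camera calls.

### The job

The ceramic turtle lies in the covered bay of the wooden keepsake box: slide the box's cover fully open by its pull, leave it open, take the turtle out and hold it up to the camera on the stand for its picture, right way up and level, head towards the lens, its middle straight in front of the lens at lens height and 15 cm from the front of the lens. Finish while still holding it there, motionless: nothing is put down or let go at the end. Do not bump the camera, and leave the clay pot, the bottle, the lamp and the little jar in the other bay as they are.

Things in the scene. Friction and masses are not known exactly. Their poses are not given: they have to be found in the camera images.
- box: Wooden keepsake box fixed to the console, 146 mm (its x) by 284 mm (its y), rim 52 mm high, floor and walls 8 mm thick; two open-topped bays side by side along its y, each 130 x 130 mm inside and 44 mm deep. On both long sides a 5 mm thick guide strip rises 9 mm above the rim. Origin: centre of the underside; z up.
- turtle_bay (a point): Centre of the inner floor of the bay in which the turtle lies, on the box's -y side (69 mm from the middle of the box, 8 mm above the console); axes as the box. The other bay's centre lies 138 mm from it along the box's +y.
- cover (a joint): Flat wooden cover, 134 x 142 mm, 6 mm thick, sliding on the rim along the box's y. 0: it covers the turtle's bay; it grows as the cover moves towards the box's +y; 0.138 m: end stop, turtle's bay wholly open and the other bay covered. Needs about 2 N to slide and stays where it is left.
- cover_pull (a point): Centre of the upright pull in the middle of the cover: a wooden block 14 mm thick along the slide (box's y), 54 mm wide across it (box's x), rising 32 mm above the cover's top face; the point is half-way up (16 mm above the cover, 74 mm above the console). Axes as the box.
- turtle_center (a point): Centre, half-way up, of the ceramic turtle, about 0.1 kg, 79 mm long, 44 mm wide, 38 mm high, standing on four stub feet on the bay's floor, so this point is 19 mm above the floor. x axis: from tail to head; y: across; z: up out of its back. The shell's two sides are flat, upright and parallel, 44 mm apart, 56 mm long, from 8 to 26 mm above its feet; above them is a low dome.
- turtle_nose (a point): Tip of the turtle's head, 45 mm from its centre along its x and 3 mm higher. Same axes.
- turtle: The same turtle; origin between its feet, at the underside, below the centre. Same axes.
- camera_stand: Stand of the camera, fixed: round foot 100 mm across and 12 mm thick, thin upright post to 277 mm height. Origin: centre of the foot's underside; z up; the lens looks along its -x. The black camera head (75 mm wide, 48 mm high) is clamped on the post at a height that differs from time to time; lens front 76 mm from the post along -x.
- lens (a point): Centre of the front of the camera's lens (36 mm across). The lens looks level along this frame's -x; z is up. The turtle's centre belongs at (-150, 0, 0) mm in this frame with the turtle's x axis along this frame's x.
- jar: Small closed clay jar, 58 mm across, 36 mm high, in the other bay. Origin: centre of the underside.
- pot: Sgraffito clay pot, 124 mm across, 140 mm high, on the console. Origin: centre of the underside.
- bottle: Blue glass bottle with cork, 72 mm across, 194 mm high. Origin: centre of the underside.
- lamp: Black desk lamp, fixed: square base 130 mm with a press button, head about 0.4 m up. Origin: centre of the underside.

How it is judged:
By the outcome, as a careful person would: the job done as asked, in the order asked, and still so for the second after the job is handed in, while the arm keeps its last pose, push and grip.
It also fails if it takes over 48 s, if anything falls off the work surface, if the arm or the gripper's body presses on something with over 40 N, if the wrist force passes 120 N, or if a joint passes its speed limit or range.

## Working session

There is one attempt and no reset: what is moved stays moved. The work goes in short steps, Python scripts to look and compute and a tool call to move; the robot and the scene stay as the last step left them, time stands still between calls to the robot, and variables do not carry over. Pictures are saved under pics/ and viewed, at most 10 in all, crops included, and the job is handed in when it is done.

Besides the shell and the picture viewer there is one more tool, called after "Request:" as name(argument=value, ...) on one line, values as JSON. jog_arm: Moves the arm, as the interface text tells. Its arguments: {"type":"object","properties":{"travel":{"type":"array"},"dr":{"type":"array"},"claw":{"type":"array"},"newtons":{"type":"number"}},"required":["travel","dr","claw"]}

```bash
mkdir -p pics
cat > h.py <<'E'
import numpy as np, cv2
from scipy.spatial.transform import Rotation as R
from plant import r
def cam2world(c, st=None):
    T=np.eye(4)
    if "hand_eye" in c:
        W=np.eye(4); W[:3,:3]=R.from_euler('xyz',st['eef_rot'],degrees=True).as_matrix(); W[:3,3]=st['tcp_pos']
        return W@np.array(c['hand_eye'])
    a=np.array(c['attitude'])
    T[:3,:3]=a if a.shape==(3,3) else R.from_euler('xyz',a,degrees=True).as_matrix()
    T[:3,3]=c['position']; return T
def cloud(c,T):
    v,u=np.mgrid[0:480,0:640]; z=c['range_z']
    P=np.stack([(u-c['cx'])/c['fx']*z,-(v-c['cy'])/c['fy']*z,-z],-1)
    W=P@T[:3,:3].T+T[:3,3]; W[z==0]=np.nan; return W
def ray(c,T,uv):
    d=T[:3,:3]@np.array([(uv[0]-c['cx'])/c['fx'],-(uv[1]-c['cy'])/c['fy'],-1]); return T[:3,3],d
def onz(c,T,uv,z):
    o,d=ray(c,T,uv); return o+d*(z-o[2])/d[2]
def snap(n,f=None):
    st=r.get_state(); c=r.capture(n)
    if f: cv2.imwrite('pics/'+f,c['pixels'][:,:,::-1])
    T=cam2world(c,st); return c,T
E
python3 - <<'E'
from h import *
print(r.get_state())
for n in ['side','top']:
    c,T=snap(n,n+'0.png'); W=cloud(c,T)
    print(n,{k:v for k,v in c.items() if k not in('pixels','range_z')})
    for t in ['box','cover_pull','cover','camera_stand','lens','turtle_center','jar','pot','bottle','lamp']:
        try:
            for d in r.tip_of(t,n)[:1]:
                u,v=np.round(d['at']).astype(int); print(n,t,d['conf'],d['at'],W[min(max(v,0),479),min(max(u,0),639)].round(4))
        except Exception as e: print(t,e)
E
```

```text
{'time_s': 0.0, 'joints': array([ 8.82400909e+01,  2.05929666e+01,  6.33565671e-01, -2.20373358e-02,
       -7.01369814e+01, -1.65078903e+01]), 'qd': array([-0.15361253,  0.05553139,  0.04583351,  0.04946343, -0.04412794,
        0.01601075]), 'joint_torque': array([-2.43899194e-04, -5.82708764e+01,  2.93058425e+01,  6.99742019e+00,
        6.92840738e-03, -1.74475194e-04]), 'tcp_pos': array([0.21143361, 0.64050015, 0.22559781]), 'eef_rot': array([ 1.79901704e+02, -7.52728374e-03, -1.82752981e+01]), 'contact_force': array([ 0.09497645,  0.04996645, -0.41074705]), 'moment': array([0.0033851 , 0.02884414, 0.02214967]), 'gripper_force': 0.0, 'gripper_width': 0.08779463752457009}
side {'fx': 536.9789965043373, 'fy': 536.9789965043373, 'cx': 317.3756215978169, 'cy': 245.34958093936956, 'position': array([ 0.10262465, -1.00327526,  0.85781409]), 'attitude': array([ 59.26169873,  -1.21578488, -21.25010556])}
side box 0.71 [295.3, 288.2] [0.4765 0.0706 0.0528]
side cover_pull 0.93 [299.9, 279.3] [0.487  0.0619 0.0841]
cover it knows: bottle, box, camera_stand, cover_pull, jar, lamp, lens, po
[... 470 characters left out ...]
242.17705956254292, 'position': array([0.35949547, 0.14272343, 1.26282072]), 'attitude': array([  9.5654078 ,  -0.83477922, -90.61472387])}
top box 0.91 [324.2, 267.2] [0.4982 0.1336 0.0597]
top cover_pull 0.8 [348.3, 272.3] [0.4816 0.0746 0.0912]
cover it knows: bottle, box, camera_stand, cover_pull, jar, lamp, lens, pot, turtle, turtle_bay, turtle_center, turtle_nose
top camera_stand 0.72 [441.3, 176.4] [ 0.7519 -0.1901  0.0103]
top lens 0.82 [469.1, 184.3] [ 0.6624 -0.1925  0.2351]
top jar 0.58 [303.9, 269.6] [0.4925 0.1848 0.0462]
top pot 0.92 [320.2, 173.9] [0.7226 0.1418 0.1262]
top bottle 0.59 [377.2, 182.6] [ 0.7054 -0.0021  0.1031]
top lamp 0.63 [167.2, 314.2] [0.3849 0.5369 0.023 ]
```

View pics/side0.png

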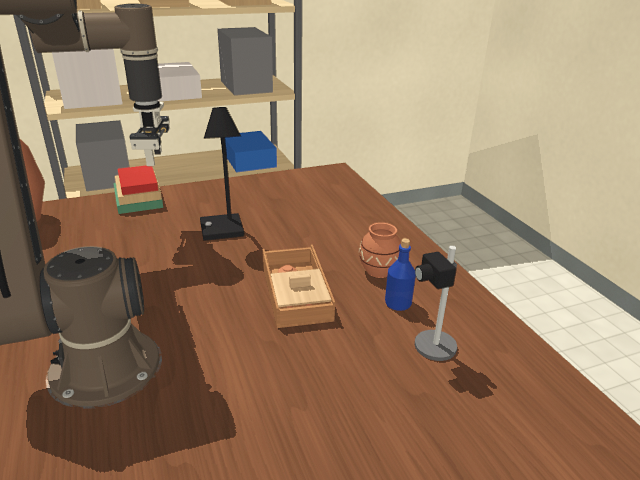

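View pics/top0.png

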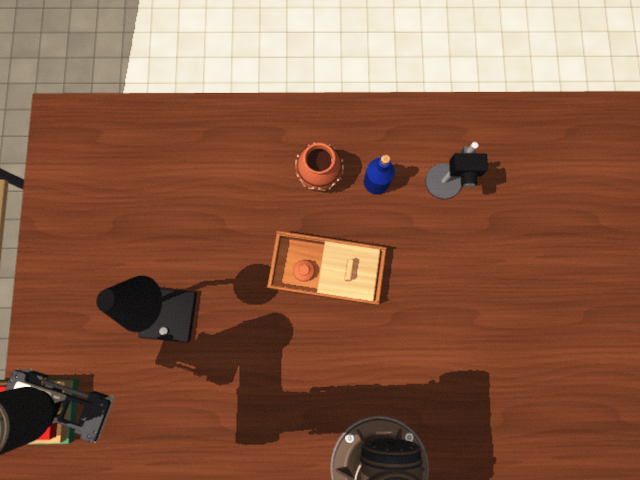

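The side view shows the box at about (298,285) with the cover and pull at (300,279), and the camera head at (437,268). The top view shows the box at (327,267) and the cover over its right bay. The pull is at (349,269), and the camera at (468,165) faces down in the image, towards the robot. Next I'll fit the geometry from depth.

Run:
```python
from h import *
for n in ['top','side']:
    c,T=snap(n); W=cloud(c,T).reshape(-1,3)
    b=W[(abs(W[:,0]-.49)<.13)&(abs(W[:,1]-.12)<.2)]
    for lo,hi,nm in [(.045,.066,'rim'),(.078,.1,'pull')]:
        p=b[(b[:,2]>lo)&(b[:,2]<hi)]
        (cx,cy),(w,h),a=cv2.minAreaRect(p[:,:2].astype(np.float32)); print(n,nm,len(p),cx,cy,w,h,a,'zmed',np.median(p[:,2]))
    print('table z',np.nanmedian(W[(abs(W[:,0]-.5)<.1)&(abs(W[:,1]+.2)<.08),2]))
    k=W[(W[:,0]>.6)&(W[:,0]<.85)&(W[:,1]<-.1)&(W[:,1]>-.3)]
    for z in np.arange(.01,.3,.02):
        p=k[abs(k[:,2]-z)<.01]
        if len(p): print(round(z,3),len(p),p.min(0).round(3),p.max(0).round(3))
    p=k[(k[:,2]>.19)&(k[:,2]<.262)]; rr=cv2.minAreaRect(p[:,:2].astype(np.float32)); print('head',rr)
    for t in ['lens','camera_stand']:
        for d in r.boxes_of(t,n)[:1]: print(t,d)
    W2=cloud(c,T); np.save(n+'.npy',W2)
    L=[d['at'] for d in r.tip_of('lens',n)[:1]]; print('lens',L)
    if L: print(ray(c,T,L[0]))
    cv2.imwrite('pics/z%s.png'%n, cv2.resize(c['pixels'][120:240,400:520] if n=='top' else c['pixels'][230:370,380:500],None,fx=4,fy=4,interpolation=2)[:600,:,::-1])
```

```text
top rim 3876 0.4975542724132538 0.12742039561271667 0.2843707501888275 0.1466788798570633 80.7863540649414 zmed 0.05854004380058864
top pull 125 0.4881995916366577 0.07304302603006363 0.013852005824446678 0.05310598015785217 80.95719909667969 zmed 0.09020631036979831
table z 0.0009362390340770244
0.01 3805 [ 0.6 -0.3  0. ] [ 0.85 -0.1   0.02]
0.03 18 [ 0.693 -0.232  0.02 ] [ 0.743 -0.188  0.039]
0.05 16 [ 0.73  -0.199  0.042] [ 0.742 -0.188  0.059]
0.07 12 [ 0.731 -0.196  0.064] [ 0.739 -0.187  0.08 ]
0.09 6 [ 0.732 -0.192  0.082] [ 0.741 -0.187  0.088]
0.21 63 [ 0.662 -0.227  0.204] [ 0.746 -0.156  0.22 ]
0.23 221 [ 0.661 -0.23   0.22 ] [ 0.749 -0.156  0.24 ]
0.25 783 [ 0.661 -0.232  0.24 ] [ 0.748 -0.156  0.259]
0.27 51 [ 0.73  -0.202  0.26 ] [ 0.745 -0.188  0.28 ]
0.29 4 [ 0.735 -0.198  0.28 ] [ 0.738 -0.189  0.282]
head ((0.7049412727355957, -0.19366955757141113), (0.0883343517780304, 0.07608532160520554), 0.4643916189670563)
camera_stand {'extent': [425.6, 139.9, 488.0, 201.8], 'conf': 0.69}
lens [[468.5, 184.9]]
(array([0.35949547, 0.14272343, 1.26282072]), array([ 0.28149655, 
[... 746 characters left out ...]
-0.195  0.16 ]
0.17 34 [ 0.728 -0.206  0.161] [ 0.743 -0.193  0.177]
0.19 1 [ 0.716 -0.231  0.2  ] [ 0.716 -0.231  0.2  ]
0.21 197 [ 0.659 -0.238  0.201] [ 0.728 -0.179  0.22 ]
0.23 398 [ 0.66  -0.237  0.22 ] [ 0.747 -0.159  0.24 ]
0.25 544 [ 0.662 -0.238  0.24 ] [ 0.743 -0.16   0.26 ]
0.27 63 [ 0.729 -0.208  0.26 ] [ 0.745 -0.191  0.279]
head ((0.7034628391265869, -0.19760513305664062), (0.08050413429737091, 0.08439923822879791), 51.17799758911133)
lens {'extent': [417.8, 252.4, 455.7, 292.5], 'conf': 0.85}
camera_stand {'extent': [416.9, 246.0, 456.9, 361.7], 'conf': 0.77}
lens [[420.0, 272.1]]
(array([ 0.10262465, -1.00327526,  0.85781409]), array([ 0.49132641,  0.70382768, -0.54975569]))
```

```bash
cat >> h.py <<'E'
def rows(p0,rpy0,tg):
    """commanded pose, list of (pos,yaw[,roll,pitch]) -> travel, dr rows"""
    R0=R.from_euler('xyz',rpy0,degrees=True); tr=[];dr=[]
    for t in tg:
        tr.append((R0.inv().apply(np.array(t[0])-p0)/.5).round(4).tolist())
        Rt=R.from_euler('xyz',[180,0,t[1]],degrees=True)
        dr.append((np.degrees((R0.inv()*Rt).as_rotvec())/360).round(4).tolist())
    print(tr);print(dr)
E
python3 - <<'E'
from h import *
o1,d1=np.array([0.35949547,0.14272343,1.26282072]),np.array([0.28149655,-0.31251349,-0.9616937])
o2,d2=np.array([0.10262465,-1.00327526,0.85781409]),np.array([0.49132641,0.70382768,-0.54975569])
A=np.c_[d1,-d2]; s=np.linalg.lstsq(A,o2-o1,rcond=None)[0]; print('lens',o1+s[0]*d1,o2+s[1]*d2)
for n in['top','side']:
    W=np.load(n+'.npy').reshape(-1,3); k=W[(W[:,0]>.25)&(W[:,0]<.5)&(W[:,1]<.62)&(W[:,1]>.38)]
    for z in np.arange(.03,.46,.06):
        p=k[abs(k[:,2]-z)<.03]
        if len(p): print(round(z,3),len(p),p.min(0).round(3),p.max(0).round(3))
rows([.212,.641,.227],[180,0,-18.25],[([.133,.409,.227],-18.25)]*4+[([.276,.329,.227],-14)]*3+[([.385,.2,.227],-9.2)]*3)
E
```

```text
lens [ 0.6631117  -0.19434701  0.22555823] [ 0.66644754 -0.19559599  0.22694053]
0.03 5623 [0.25 0.38 0.  ] [0.5   0.62  0.035]
0.33 864 [0.345 0.446 0.324] [0.453 0.53  0.36 ]
0.39 1775 [0.36 0.46 0.36] [0.44  0.545 0.416]
0.45 44 [0.25  0.615 0.422] [0.254 0.62  0.479]
0.03 1516 [0.25 0.38 0.  ] [0.499 0.619 0.059]
0.09 78 [0.41  0.555 0.062] [0.426 0.58  0.119]
0.15 76 [0.412 0.562 0.123] [0.427 0.581 0.179]
0.21 79 [0.412 0.567 0.181] [0.426 0.588 0.24 ]
0.27 72 [0.406 0.545 0.24 ] [0.425 0.583 0.299]
0.33 331 [0.346 0.442 0.302] [0.449 0.547 0.36 ]
0.39 471 [0.251 0.455 0.36 ] [0.437 0.619 0.417]
0.45 20 [0.25  0.609 0.421] [0.255 0.62  0.48 ]
[[-0.0047, 0.4901, 0.0], [-0.0047, 0.4901, 0.0], [-0.0047, 0.4901, 0.0], [-0.0047, 0.4901, 0.0], [0.317, 0.5525, 0.0], [0.317, 0.5525, 0.0], [0.317, 0.5525, 0.0], [0.6048, 0.7293, 0.0], [0.6048, 0.7293, 0.0], [0.6048, 0.7293, 0.0]]
[[0.0, 0.0, 0.0], [0.0, 0.0, 0.0], [0.0, 0.0, 0.0], [0.0, 0.0, 0.0], [0.0, 0.0, -0.0118], [0.0, 0.0, -0.0118], [0.0, 0.0, -0.0118], [0.0, 0.0, -0.0251], [0.0, 0.0, -0.0251], [0.0, 0.0, -0.0251]]
```

Request:
jog_arm(travel=[[-0.005, 0.49, 0], [-0.005, 0.49, 0], [-0.005, 0.49, 0], [-0.005, 0.49, 0], [0.317, 0.552, 0], [0.317, 0.552, 0], [0.317, 0.552, 0], [0.605, 0.729, 0], [0.605, 0.729, 0], [0.605, 0.729, 0]], dr=[[0, 0, 0], [0, 0, 0], [0, 0, 0], [0, 0, 0], [0, 0, -0.0118], [0, 0, -0.0118], [0, 0, -0.0118], [0, 0, -0.025], [0, 0, -0.025], [0, 0, -0.025]], claw=[1, 1, 1, 1, 1, 1, 1, 1, 1, 1])

```text
time_s: 2.65
tcp_pos: [0.3857, 0.1981, 0.227]
eef_rot: [-180.0, -0.0, -9.3]
contact_force: [0.4, 0.6, 0.7]
gripper_width: 0.0873
gripper_force: 0.0
```

```bash
python3 -c "
from h import *
rows([.385,.2,.227],[180,0,-9.25],[([.488,.069,.2],-9.2)])"
```

```text
[[0.2454, 0.2255, 0.054]]
[[0.0, 0.0, -0.0001]]
```

Request:
jog_arm(travel=[[0.245, 0.225, 0.054], [0.245, 0.225, 0.054], [0.245, 0.225, 0.054], [0.245, 0.225, 0.054], [0.245, 0.225, 0.054], [0.245, 0.225, 0.054], [0.245, 0.225, 0.054], [0.245, 0.225, 0.054], [0.245, 0.225, 0.054], [0.245, 0.225, 0.054]], dr=[[0, 0, 0], [0, 0, 0], [0, 0, 0], [0, 0, 0], [0, 0, 0], [0, 0, 0], [0, 0, 0], [0, 0, 0], [0, 0, 0], [0, 0, 0]], claw=[0.6, 0.6, 0.6, 0.6, 0.6, 0.6, 0.6, 0.6, 0.6, 0.6])

```text
time_s: 3.9
tcp_pos: [0.4873, 0.0694, 0.1996]
eef_rot: [-180.0, -0.0, -9.3]
contact_force: [0.7, 0.4, -0.1]
gripper_width: 0.0524
gripper_force: 0.0
```

Run:
```python
from h import *
print(r.get_state()['tcp_pos'],r.get_state()['eef_rot'])
c,T=snap('wrist','w1.png'); W=cloud(c,T).reshape(-1,3)
b=W[(abs(W[:,0]-.49)<.13)&(abs(W[:,1]-.12)<.2)]
for lo,hi,nm in [(.045,.066,'rim'),(.053,.0595,'cover'),(.078,.1,'pull')]:
    p=b[(b[:,2]>lo)&(b[:,2]<hi)]
    if len(p)>10: print(nm,len(p),cv2.minAreaRect(p[:,:2].astype(np.float32)),np.median(p[:,2]))
```

```text
[0.48733309 0.06937965 0.19959404] [-1.79998129e+02 -2.36724699e-03 -9.25288475e+00]
rim 27658 ((0.4965667128562927, 0.12647323310375214), (0.28513166308403015, 0.14666171371936798), 80.80670928955078) 0.058975948012304324
cover 16792 ((0.4986632466316223, 0.12592633068561554), (0.28399965167045593, 0.1420755833387375), 80.83084106445312) 0.058737343807075404
pull 1037 ((0.4887373447418213, 0.07162940502166748), (0.013812998309731483, 0.05299399048089981), 80.98775482177734) 0.09069752391864294
```

View pics/w1.png

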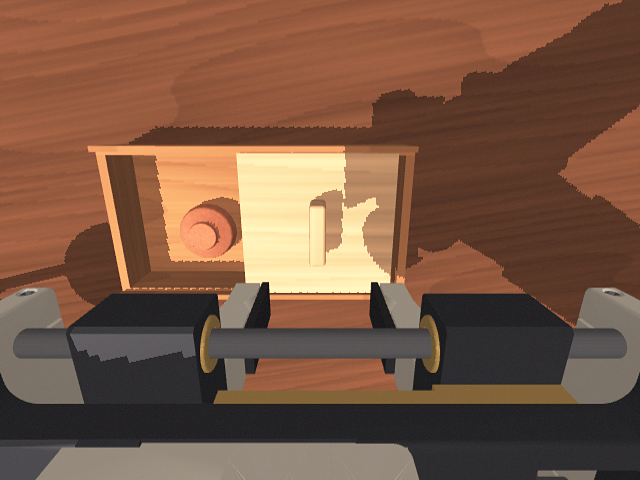

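The wrist view shows the pull at (317,232), centred between the fingers, and the jar at (208,232). The cover is slightly open already, by about 13 mm. I'll go down and grip the pull.

Request:
jog_arm(travel=[[0.001, -0.005, 0.12], [0.001, -0.005, 0.2], [0.001, -0.005, 0.25], [0.001, -0.005, 0.272], [0.001, -0.005, 0.272], [0.001, -0.005, 0.272], [0.001, -0.005, 0.272], [0.001, -0.005, 0.272], [0.001, -0.005, 0.272], [0.001, -0.005, 0.272]], dr=[[0, 0, 0], [0, 0, 0], [0, 0, 0], [0, 0, 0], [0, 0, 0], [0, 0, 0], [0, 0, 0], [0, 0, 0], [0, 0, 0], [0, 0, 0]], claw=[0.6, 0.6, 0.6, 0.6, 0.6, 0, 0, 0, 0, 0], newtons=20)

```text
time_s: 5.2
tcp_pos: [0.4883, 0.0717, 0.0638]
eef_rot: [-180.0, -0.0, -9.3]
contact_force: [-1.2, 0.1, 2.4]
gripper_width: 0.014
gripper_force: 20.0
```

Request:
jog_arm(travel=[[0, -0.02, 0], [0, -0.07, 0], [0, -0.12, 0], [0, -0.17, 0], [0, -0.21, 0], [0, -0.23, 0], [0, -0.24, 0], [0, -0.246, 0], [0, -0.25, 0], [0, -0.25, 0]], dr=[[0, 0, 0], [0, 0, 0], [0, 0, 0], [0, 0, 0], [0, 0, 0], [0, 0, 0], [0, 0, 0], [0, 0, 0], [0, 0, 0], [0, 0, 0]], claw=[0, 0, 0, 0, 0, 0, 0, 0, 0, 0])

```text
time_s: 6.45
tcp_pos: [0.5083, 0.1941, 0.0638]
eef_rot: [179.9, 0.0, -9.3]
contact_force: [0.7, -8.6, 7.3]
gripper_width: 0.014
gripper_force: 20.0
```

Request:
jog_arm(travel=[[0, -0.003, 0], [0, -0.005, 0], [0, -0.006, 0], [0, -0.006, 0], [0, -0.006, 0], [0, -0.006, 0], [0, -0.006, 0], [0, -0.006, 0], [0, -0.006, 0], [0, -0.006, 0]], dr=[[0, 0, 0], [0, 0, 0], [0, 0, 0], [0, 0, 0], [0, 0, 0], [0, 0, 0], [0, 0, 0], [0, 0, 0], [0, 0, 0], [0, 0, 0]], claw=[0, 0, 0, 0, 0, 0, 0, 0, 0, 0])

```text
time_s: 7.7
tcp_pos: [0.5082, 0.1943, 0.0637]
eef_rot: [179.6, 0.1, -9.3]
contact_force: [3.8, -19.6, 11.3]
gripper_width: 0.0138
gripper_force: 20.0
```

Request:
jog_arm(travel=[[0, 0.006, 0], [0, 0.006, 0], [0, 0.006, 0], [0, 0.006, -0.1], [0, 0.006, -0.2], [-0.02, 0.1, -0.3], [-0.052, 0.2, -0.36], [-0.052, 0.292, -0.36], [-0.052, 0.292, -0.36], [-0.052, 0.292, -0.36]], dr=[[0, 0, 0], [0, 0, 0], [0, 0, 0], [0, 0, 0], [0, 0, 0], [0, 0, 0], [0, 0, 0], [0, 0, 0], [0, 0, 0], [0, 0, 0]], claw=[0.6, 0.6, 0.6, 0.6, 0.6, 0.6, 0.6, 0.6, 0.6, 0.6])

```text
time_s: 8.95
tcp_pos: [0.4599, 0.0584, 0.2436]
eef_rot: [-180.0, -0.0, -9.3]
contact_force: [1.0, -0.4, 0.4]
gripper_width: 0.0526
gripper_force: 0.0
```

Run:
```python
from h import *
s=r.get_state(); print(s['tcp_pos'],s['eef_rot'],s['contact_force'])
c,T=snap('wrist','w2.png'); W=cloud(c,T); np.save('w2.npy',W)
for t,z in [('turtle_center',.027),('turtle_nose',.03),('turtle',.008)]:
    for d in r.tip_of(t,'wrist')[:1]: print(t,d,onz(c,T,d['at'],z))
for d in r.regions_of('turtle','wrist')[:1]:
    m=d['pixels']; p=W[m]; print(d['conf'],d['extent'],np.nanmin(p,0),np.nanmax(p,0))
    for lo,hi in [(.012,.06),(.03,.06),(.036,.06)]:
        q=p[(p[:,2]>lo)&(p[:,2]<hi)]; print(lo,len(q),cv2.minAreaRect(q[:,:2].astype(np.float32)))
b=W.reshape(-1,3); b=b[(abs(b[:,0]-.49)<.13)&(abs(b[:,1]-.12)<.2)]
p=b[(b[:,2]>.078)&(b[:,2]<.1)]; print('pull',cv2.minAreaRect(p[:,:2].astype(np.float32)))
```

```text
[0.45989763 0.05844993 0.24364489] [-1.79966778e+02 -2.06704104e-02 -9.28445653e+00] [ 1.0246282  -0.43945081  0.39401022]
turtle_center {'at': [312.2, 190.7], 'conf': 0.91} [0.48323443 0.06343519 0.027     ]
turtle_nose {'at': [311.7, 149.0], 'conf': 0.7} [0.528272   0.05631453 0.03      ]
turtle {'at': [306.1, 189.5], 'conf': 0.83} [0.4828516  0.07125259 0.008     ]
0.95 [292.4, 151.4, 334.9, 221.4] [0.44950807 0.04040474 0.00801467] [0.52700277 0.09195695 0.04870881]
0.012 2246 ((0.4887521266937256, 0.06560907512903214), (0.043166566640138626, 0.07716190814971924), 79.48046875)
0.03 2096 ((0.4910634160041809, 0.06519292294979095), (0.043140918016433716, 0.07246513664722443), 79.48046875)
0.036 1573 ((0.49155744910240173, 0.06629665195941925), (0.040770623832941055, 0.06940390169620514), 84.5342788696289)
pull ((0.5083133578300476, 0.19376716017723083), (0.01441418007016182, 0.05311105027794838), 81.07817077636719)
```

View pics/w2.png

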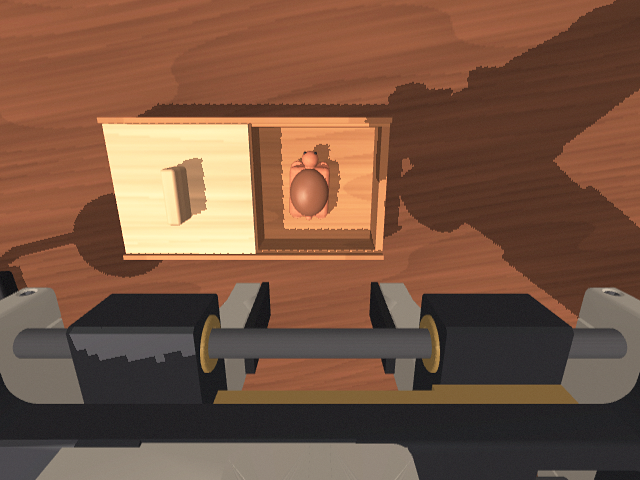

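The wrist view shows the cover fully open. The turtle is at (310,190) with its head at (310,158), pointing to world +x with a yaw of about -10°. I'll go down and grip it.

Request:
jog_arm(travel=[[0.044, -0.0215, 0.1], [0.044, -0.0215, 0.2], [0.044, -0.0215, 0.3], [0.044, -0.0215, 0.38], [0.044, -0.0215, 0.43], [0.044, -0.0215, 0.455], [0.044, -0.0215, 0.467], [0.044, -0.0215, 0.467], [0.044, -0.0215, 0.467], [0.044, -0.0215, 0.467]], dr=[[0, 0, 0.002], [0, 0, 0.002], [0, 0, 0.002], [0, 0, 0.002], [0, 0, 0.002], [0, 0, 0.002], [0, 0, 0.002], [0, 0, 0.002], [0, 0, 0.002], [0, 0, 0.002]], claw=[0.66, 0.66, 0.66, 0.66, 0.66, 0.66, 0.66, 0.66, 0.66, 0.66])

```text
time_s: 10.45
tcp_pos: [0.4836, 0.0654, 0.0108]
eef_rot: [-179.9, -0.1, -10.0]
contact_force: [0.1, -0.7, 0.9]
gripper_width: 0.0579
gripper_force: 0.0
```

Request:
jog_arm(travel=[[0, 0, 0], [0, 0, 0], [0, 0, 0], [0, 0, 0], [0, 0, 0], [0, 0, 0], [0, 0, 0], [0, 0, -0.01], [0, 0, -0.04], [0, 0, -0.06]], dr=[[0, 0, 0], [0, 0, 0], [0, 0, 0], [0, 0, 0], [0, 0, 0], [0, 0, 0], [0, 0, 0], [0, 0, 0], [0, 0, 0], [0, 0, 0]], claw=[0.3, 0.3, 0.3, 0.3, 0.3, 0.3, 0.3, 0.3, 0.3, 0.3], newtons=20)

```text
time_s: 11.7
tcp_pos: [0.4832, 0.0651, 0.0406]
eef_rot: [-180.0, -0.0, -10.0]
contact_force: [0.4, -0.0, -1.2]
gripper_width: 0.0438
gripper_force: 19.9
```

```bash
python3 -c "
from h import *
rows([.4834,.0653,.0405],[180,0,-10],[([.4834,.0653,.211],-10),([.46,-.196,.211],0.4)])
c,T=snap('wrist'); print(np.array(c['hand_eye']).round(3))
W=np.load('side.npy').reshape(-1,3); T2=np.load('top.npy').reshape(-1,3)
for P in (W,T2):
    k=P[(P[:,0]>.64)&(P[:,0]<.78)&(P[:,1]<-.14)&(P[:,1]>-.26)&(P[:,2]>.19)]
    t=k[(k[:,2]>.243)&(k[:,2]<.262)&(k[:,0]<.728)]; print('headtop',len(t),np.median(t[:,2]),cv2.minAreaRect(t[:,:2].astype(np.float32)))
    f=k[(k[:,0]<.69)]; print(np.histogram(f[:,0],np.arange(.65,.695,.003)))
    l=k[k[:,0]<.667]; print('lens face',len(l),l.min(0),l.max(0),l.mean(0))
"
```

```text
[[0.0, 0.0, -0.341], [0.0447, 0.5228, -0.341]]
[[0.0, 0.0, 0.0], [0.0, 0.0, -0.0289]]
[[ 0.001  0.953  0.302  0.083]
 [ 1.    -0.001 -0.    -0.   ]
 [ 0.     0.302 -0.953 -0.159]
 [ 0.     0.     0.     1.   ]]
headtop 400 0.24808840234463375 ((0.7029348611831665, -0.1984218806028366), (0.049453847110271454, 0.07664414495229721), 0.49326643347740173)
(array([  0,   0,   0,  37,  76,  25,  13,  23,  24,  19,  25,  22, 123,
        63]), array([0.65 , 0.653, 0.656, 0.659, 0.662, 0.665, 0.668, 0.671, 0.674,
       0.677, 0.68 , 0.683, 0.686, 0.689, 0.692]))
lens face 133 [ 0.65923721 -0.21711092  0.20653732] [ 0.66699324 -0.17887013  0.24289469] [ 0.66315176 -0.19997119  0.22695867]
headtop 655 0.25000383321086295 ((0.6959346532821655, -0.19399842619895935), (0.06398181617259979, 0.07553430646657944), 0.20303629338741302)
(array([ 0,  0,  0, 14, 48, 20, 21, 20, 24, 20, 21, 26, 70, 55]), array([0.65 , 0.653, 0.656, 0.659, 0.662, 0.665, 0.668, 0.671, 0.674,
       0.677, 0.68 , 0.683, 0.686, 0.689, 0.692]))
lens face 79 [ 0.66076678 -0.20900347  0.21832943] [ 0.66686644 -0.17567942  0.24623949] [ 0.66345585 -0.19156831  0.23427518]
```

Request:
jog_arm(travel=[[0, 0, -0.1], [0, 0, -0.2], [0, 0, -0.3], [0, 0, -0.341], [0.009, 0.1, -0.341], [0.018, 0.2, -0.341], [0.027, 0.31, -0.341], [0.036, 0.42, -0.341], [0.045, 0.523, -0.341], [0.045, 0.523, -0.341]], dr=[[0, 0, 0], [0, 0, 0], [0, 0, 0], [0, 0, 0], [0, 0, -0.006], [0, 0, -0.012], [0, 0, -0.018], [0, 0, -0.024], [0, 0, -0.029], [0, 0, -0.029]], claw=[0.3, 0.3, 0.3, 0.3, 0.3, 0.3, 0.3, 0.3, 0.3, 0.3])

```text
time_s: 13.0
tcp_pos: [0.4589, -0.1991, 0.21]
eef_rot: [180.0, 0.1, 0.2]
contact_force: [0.5, 1.4, -1.1]
gripper_width: 0.0437
gripper_force: 19.9
```

Run:
```python
from h import *
s=r.get_state(); print(s['tcp_pos'],s['eef_rot'],s['gripper_width'])
o=[]
for n in ['side','top','wrist']:
    c,T=snap(n,n+'3.png'); W=cloud(c,T)
    for t in ['turtle_center','turtle_nose','lens']:
        for d in r.tip_of(t,n)[:1]:
            u=np.round(d['at']).astype(int); print(n,t,d['conf'],d['at'],onz(c,T,d['at'],.227).round(4), W[u[1],u[0]].round(4))
    for d in r.regions_of('turtle',n)[:1]:
        p=W[d['pixels']]; p=p[p[:,2]>.15]; print(d['conf'],d['extent'],len(p))
        if len(p)>20: print(np.percentile(p,[2,50,98],axis=0).round(4),cv2.minAreaRect(p[:,:2].astype(np.float32)))
    if n=='side': cv2.imwrite('pics/side3z.png',cv2.resize(c['pixels'][180:380,270:470],None,fx=3,fy=3,interpolation=2)[:,:,::-1])
```

```text
[ 0.45888339 -0.19907319  0.2099669 ] [1.79999919e+02 6.93445277e-02 2.08525631e-01] 0.04365782652896657
side turtle_center 0.56 [330.8, 296.3] [ 0.4531 -0.2124  0.227 ] [ 0.4207 -0.2864  0.2867]
side lens 0.69 [294.4, 252.5] [ 0.4395 -0.0315  0.227 ] [0.514  0.1867 0.0872]
0.78 [311.8, 288.0, 349.4, 310.5] 294
[[ 0.4252 -0.2291  0.2098]
 [ 0.4354 -0.2129  0.2285]
 [ 0.4833 -0.1817  0.2478]] ((0.433720201253891, -0.2246362715959549), (0.10739172995090485, 0.07137379795312881), 44.51068115234375)
top lens 0.8 [468.8, 184.9] [ 0.6627 -0.1946  0.227 ] [ 0.6624 -0.195   0.2271]
wrist turtle_center 0.83 [319.2, 314.8] [ 0.4597 -0.1953  0.227 ] [ 0.4704 -0.1952  0.2455]
wrist turtle_nose 0.73 [323.2, 226.0] [ 0.5042 -0.1967  0.227 ] [ 0.4432 -0.1996  0.0014]
wrist lens 0.56 [320.7, 316.5] [ 0.4588 -0.1961  0.227 ] [ 0.4698 -0.196   0.2454]
0.56 [271.4, 230.2, 372.5, 374.7] 9165
[[ 0.4374 -0.2153  0.2191]
 [ 0.4798 -0.1953  0.2386]
 [ 0.5028 -0.1755  0.2465]] ((0.4690142273902893, -0.1967834085226059), (0.04726168140769005, 0.07193636149168015), 88.3001708984375)
```

View pics/side3z.png

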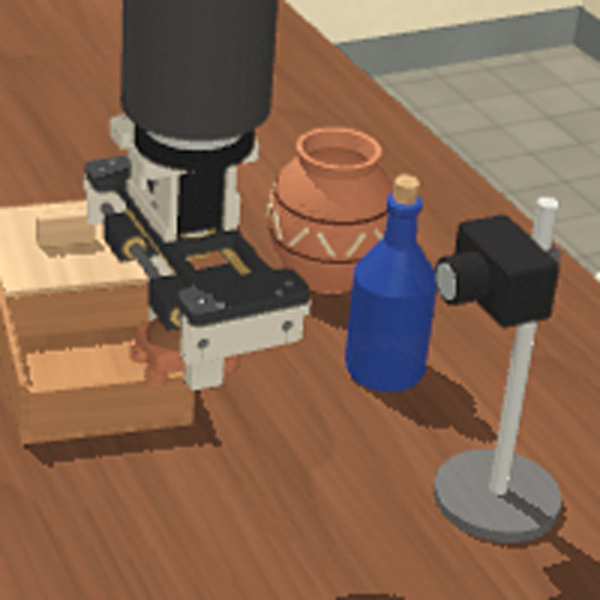

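View pics/wrist3.png

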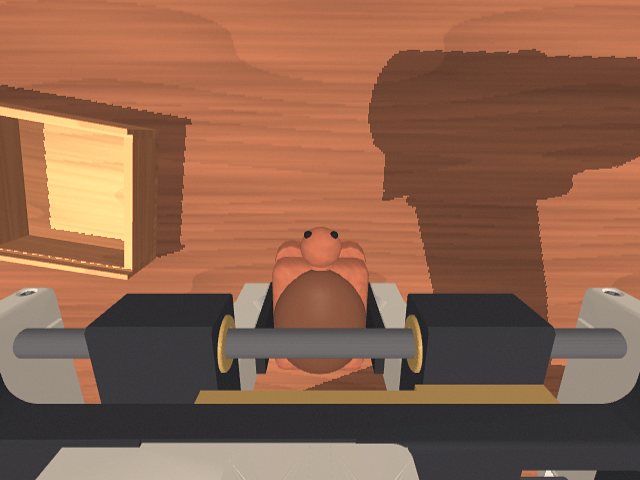

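The zoomed side view shows the turtle level in the gripper with the camera ahead of it. In the wrist view it sits squarely between the pads, with its head at (320,245) towards the lens. I'll make the final approach now.

Request:
jog_arm(travel=[[0.02, 0, 0.002], [0.04, 0, 0.0035], [0.06, 0, 0.0035], [0.08, 0, 0.0035], [0.095, 0, 0.0035], [0.105, 0, 0.0035], [0.105, 0, 0.0035], [0.105, 0, 0.0035], [0.105, 0, 0.0035], [0.105, 0, 0.0035]], dr=[[0, 0, 0], [0, 0, 0], [0, 0, 0], [0, 0, 0], [0, 0, 0], [0, 0, 0], [0, 0, 0], [0, 0, 0], [0, 0, 0], [0, 0, 0]], claw=[0.3, 0.3, 0.3, 0.3, 0.3, 0.3, 0.3, 0.3, 0.3, 0.3])

```text
time_s: 15.0
tcp_pos: [0.5123, -0.1959, 0.209]
eef_rot: [-180.0, -0.0, 0.5]
contact_force: [0.3, 0.6, -1.2]
gripper_width: 0.0439
gripper_force: 19.9
```

Run:
```python
from h import *
s=r.get_state(); print(s['time_s'],s['tcp_pos'],s['eef_rot'],s['gripper_width'],s['qd'].round(2))
for n in ['side','top','wrist']:
    c,T=snap(n); W=cloud(c,T)
    if n=='top':
        b=W.reshape(-1,3); b=b[(abs(b[:,0]-.49)<.13)&(abs(b[:,1]-.19)<.03)]
        p=b[(b[:,2]>.078)&(b[:,2]<.1)]; print('pull',len(p),p.mean(0))
    for t in ['turtle_center','turtle_nose','lens']:
        for d in r.tip_of(t,n)[:1]:
            u=np.round(d['at']).astype(int); print(n,t,d['conf'],d['at'],onz(c,T,d['at'],.2255).round(4),W[u[1],u[0]].round(4))
    if n=='side':
        k=W.reshape(-1,3); k=k[(k[:,0]>.65)&(k[:,0]<.667)&(abs(k[:,1]+.196)<.03)&(k[:,2]>.18)]; print(len(k),k.min(0),k.max(0),np.median(k,0))
```

```text
15.0 [ 0.51234172 -0.19590073  0.20896064] [-1.79998950e+02 -1.51195159e-02  4.51825278e-01] 0.043945441714789646 [ 0.03 -0.    0.1   0.08  0.05 -0.01]
side turtle_center 0.6 [354.7, 287.2] [ 0.512  -0.1979  0.2255] [ 0.5057 -0.2117  0.2367]
side turtle_nose 0.63 [355.4, 294.7] [ 0.5025 -0.222   0.2255] [ 0.5045 -0.2164  0.2204]
side lens 0.65 [419.7, 272.9] [ 0.6655 -0.1962  0.2255] [ 0.6627 -0.2014  0.2291]
126 [ 0.65942537 -0.21808325  0.20657851] [ 0.66686405 -0.17964799  0.24249914] [ 0.66254205 -0.20054324  0.22656372]
pull 128 [0.50769818 0.19533911 0.08955007]
top turtle_center 0.57 [473.7, 247.8] [ 0.5188 -0.1973  0.2255] [ 0.4956 -0.149   0.3743]
top turtle_nose 0.24 [376.2, 181.9] [0.6715 0.0149 0.2255] [0.5552 0.0628 0.6118]
top lens 0.92 [468.7, 184.1] [ 0.665  -0.1949  0.2255] [ 0.5488 -0.0667  0.6206]
wrist turtle_center 0.89 [321.0, 318.0] [ 0.5105 -0.1965  0.2255] [ 0.5218 -0.1963  0.2445]
wrist turtle_nose 0.85 [323.5, 225.4] [ 0.5569 -0.1971  0.2255] [ 0.4971 -0.2009  0.0013]
```

```bash
python3 -c "
from plant import r
print(r.close_job())"
```

```text
the job is handed in; nothing more can be done
None
```

The cover is fully open and left open, and I handed the job in at about 15 s with the gripper still holding the turtle level, head towards the lens, about 15 cm in front of it. By my measurements it is centred to within a few millimetres; nothing has reported a verdict yet.

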